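# Refit the rotor bar of the tube rotator, right way round

### The arm

A 7-joint arm with a two-finger parallel gripper is mounted at the origin on the work surface. World frame = base frame: x ahead of the robot, y to its left, z up, the work surface at z = 0. Lengths are in m, angles in rad, forces in N, time in s.
With the tool pointing down it reaches from about 0.425 to 0.925 m from the base axis. Payload 6.8 kg.
Tool frame: the origin (TCP) lies at the very end of the fingers, on their centre line; the grasp point (between the pads) lies r.grasp_offset behind it (r.grasp_offset is the distance from the TCP to the grasp point, in m); z points along the fingers, y is the direction in which the jaws open and shut (so a half turn about z gives the same grasp; the last joint's range is limited). The gripper opens to 85 mm and grips with 20 to 120 N. Pads are 22 mm wide; open, the fingers measure 114 mm over their backs; the gripper's body (76 mm by 85 mm) begins 54 mm behind the grasp point. The pads swing forward as they close: fully open they stand 13 mm farther back than shut.
Start: joints at [-1.249, 0.477, 0.022, 1.555, -0.011, 1.109, -0.083], TCP at [0.281, 0.614, 0.231] pointing down, gripper open.
Joint ranges: [-2.96, 2.96], [-0.34, 2.1], [-1.41, 1.46], [0.24, 2.44], [-1.37, 4.51], [0.17, 1.92], [-2.96, 2.96]. Speed limits (rad/s): [2.39, 2.39, 3.14, 3.14, 3.14, 3.14, 3.14].

### API

Orientations are given as a rotation vector (axis times angle).
In Python, from bench import r gives the robot as it stands.
- The arm moves only by the shell command python3 -m jog 'ROWS' [FORCE]. ROWS is JSON, one flat list of numbers, 7 for each row, row after row: the turn, a rotation vector about the tool's x, y, z normalised to -1 to 1, where 1 is 180 degrees, then the shift along the tool's x, y, z normalised to -1 to 1, where 1 is 200 mm, then the opening, from 0 (shut) to 1 (fully open). In form: [wx, wy, wz, x, y, z, hand, wx, wy, wz, x, y, z, hand, ...]. A call has 1 to 12 rows; each row is the pose to reach, as a shift and turn from the pose measured when the call began, along the tool's axes at that moment, turning the shorter way round; what a row does not reach only later rows make up. A row lasts 1/10 s, in which the tool goes at most 50 mm and 8.59 degrees, less where a joint would pass 70% of its speed; a pose out of reach is approached as far as the arm can. A call with a number of a shift or a turn outside -1 to 1 is refused whole. A call with a gripper value outside its range is refused whole. The fingers move at their own pace and stop on an object; FORCE is the grip in N (left out, the last holds). Time passes only in rows, so rows that repeat a pose let the fingers close. It gives the time, the measured TCP pose, the force and the opening at its end, in the units of the state.
- r.get_obs(): the state, without advancing time (a new reading comes with each control period).
- r.grab_frame(name): name is "side" or "top" or "wrist"; returns the picture (400x640x3 uint8, red, green, blue); there is no depth.
- r.calibration(name): a dict with "K" (3x3 intrinsics, pixels), "origin" and "rotation" of the camera in the world; the wrist camera has in their place "T_tool_cam" (4x4, takes a point from camera to tool coordinates, whose origin is the TCP and whose axes are the flange's). Camera axes: x right, y up, looking along -z (the intrinsics and any distortion apply to the point x, -y, -z); pixel columns grow to the right and rows downward; lengths in m; the calibration is good to about 2 mm. The wrist camera is an equidistant fisheye: a pixel r from the principal point sees the ray r / f radians off the axis. A picture is of the moment at which its call begins: read the wrist's pose just before it. calibration takes no time and is no camera call.
- r.hand_in(): hands the job in, once; it reports no verdict.
The state is a dict: "clock": time; "joints": joint angles; "qvel": joint speeds; "tau": joint torques, N m; "tcp_pos": TCP position; "orientation": TCP orientation; "contact_force": force on the tool from outside, world axes, zero at the start; "moment": the same for the moment, N m; "grip_width": finger opening in m.
Only numpy, scipy, OpenCV 4.12 (cv2) and the standard library are available. Lean on these libraries where they do the work, as an engineer would, in place of code of your own. Each camera call takes 0.05 s, during which the arm holds its last target.

### The job

Take the black rotor bar off its white rest and lay it level into the two open bearings of the tube rotator, fully home at both ends, then let it go. Its two steel stub shafts look alike, but one is turned down slightly thinner and only that one fits the narrow bearing beside the drive housing, so feel by touch which end it is and turn the bar end for end if need be. Do not force it, never let the bar go propped up crooked in the bearings, and leave the small amber bottle and the clear jar where they stand.

Things in the scene. Friction and masses are not known exactly. Their poses are not given: they have to be found in the camera images.
- bar_center (a point): Centre of the loose rotor bar: a black square bar, 54 x 54 mm in section and 130 mm long along this frame's y (z up), with a round steel stub shaft standing out 30 mm from the middle of each end face (190 mm over both tips). Bar and stubs weigh about 0.5 kg. At the start it lies level on the rest.
- bar_end_1 (a point): Middle of the tip of the stub shaft at +y of the bar's frame, 95 mm from the bar's centre; it may be the thin or the thick one.
- bar_end_2 (a point): Middle of the tip of the stub shaft at -y of the bar's frame, 95 mm from the bar's centre; it may be the thin or the thick one.
- bar: The bar as a body, same origin and axes as bar_center. One stub is 29 mm in diameter, the other 34 mm, otherwise alike. Which end has the thin one changes from start to start, does not follow from the frame or the end numbers, and must be felt (e.g. the closing width of the fingers on a stub). The stubs sit in the bar with about 1 mm of play.
- rest: Fixed white plastic rest: base 85 x 100 x 14 mm (x, y, z), origin under its centre, with two flat-topped posts, 12 mm thick and 68 mm wide, at y = +35 and -35 mm; the bar lies on them along the rest's y, its axis 72 mm above the table, between lips 6 mm high. The fingers can pass between the posts (58 mm), and nothing is beneath the stub shafts.
- rotator: The fixed white tube rotator: base 200 x 240 mm (x, y), 60 mm high, origin under its centre; grey bearings stand on it; the drive housing, 160 x 60 x 119 mm, stands at its +y side from y = 118 to 178 mm.
- station (a point): Point where the centre of the fitted bar belongs, over the middle of the rotator on the axis of the bearings, 105 mm above the table and 45 mm above the rotator's deck. y runs along the axis towards the narrow bearing and the drive housing, z up. Either end of the bar's frame may point along y: only the stub shafts decide.
- narrow_bearing (a point): Axis point of the narrow bearing, 80 mm along +y from the station: an open notch 30.5 mm wide in a 12 mm thick cheek, floor 14.5 mm below the axis, straight sides up to 14 mm above the axis, then a flared mouth about 55 mm wide up to 25 mm above. Takes only the 29 mm stub; the 34 mm stub is held up some 21 mm too high.
- wide_bearing (a point): Axis point of the wide bearing, 80 mm along -y from the station: the same kind of notch but 35.5 mm wide with its floor 17 mm below the axis; carries the 34 mm stub. The bar goes home if it is within about 7 mm of the station along the axis.
- bottle_a: Small amber bottle with a black cap, 52 mm in diameter, 100 mm high, origin under its centre; a bystander to leave alone.
- jar_b: Clear glass jar, 48 mm in diameter, 60 mm high, origin under its centre; a bystander to leave alone.
There are look-alikes about, which are no part of the job. Leave any blue or green look-alike of the bar alone.

How it is judged:
By the outcome, as a careful person would: the job done as asked, in the order asked, and still so for the second after the job is handed in, with the robot touching nothing.
It also fails if it takes over 45 s, if anything falls off the work surface, if the arm or the gripper's body presses on something with over 40 N, if the wrist force passes 120 N, or if a joint passes its speed limit or range.

## Working session

There is one attempt and no reset: what is moved stays moved. The work goes in short steps, Python scripts to look and compute and a shell command to move; the robot and the scene stay as the last step left them, time stands still between calls to the robot, and variables do not carry over. Pictures are saved under pics/ and viewed, and the job is handed in when it is done.

```bash
mkdir -p pics
python3 - <<'E'
from bench import r
import cv2
o=r.get_obs()
print({k:(v if not hasattr(v,'round') else v.round(4) if hasattr(v,'tolist') else v) for k,v in o.items()},r.grasp_offset)
for n in ["side","top","wrist"]:
    f=r.grab_frame(n); cv2.imwrite(f"pics/{n}0.png",f[:,:,::-1])
    print(n,r.calibration(n))
E
```

```text
{'clock': 0.0, 'joints': array([-1.2491,  0.4778,  0.0223,  1.5565, -0.0115,  1.1093, -0.0831]), 'qvel': array([-0.0021,  0.0003, -0.0012, -0.    ,  0.0002,  0.0007, -0.0006]), 'tau': array([-4.00000e-04, -5.96451e+01,  1.60780e+00, -2.81189e+01,
        1.24000e-02,  9.40000e-03, -0.00000e+00]), 'tcp_pos': array([0.281 , 0.6131, 0.2303]), 'orientation': array([-6.6980e-01, -3.0691e+00,  2.9000e-03]), 'contact_force': array([ 0.7742, -0.3765, -0.0047]), 'moment': array([-0.0194,  0.0297, -0.008 ]), 'grip_width': 0.08547894595376633} 0.0187
side {'K': array([[388.96873444,   0.        , 318.84753719],
       [  0.        , 388.96873444, 200.16028577],
       [  0.        ,   0.        ,   1.        ]]), 'origin': array([ 0.12018007, -0.50436812,  0.90985808]), 'rotation': array([ 0.71880239, -0.26937377, -0.64991751])}
top {'K': array([[401.91347762,   0.        , 323.76214296],
       [  0.        , 401.91347762, 193.1762385 ],
       [  0.        ,   0.        ,   1.        ]]), 'origin': array([0.46329464, 0.06470001, 1.2638226 ]), 'rotation': array([ 0.06894543, -0.08367833, -1.56921891])}
wrist {'K': array([[309.70691629,   0.        , 322.08742911],
       [  0.        , 309.70691629, 203.59015121],
       [  0.        ,   0.        ,   1.        ]]), 'T_tool_cam': array([[-6.35612458e-04,  9.48602585e-01,  3.16469163e-01,
         8.10211441e-02],
       [ 9.99999705e-01,  7.39320962e-04, -2.07633201e-04,
         4.48055656e-04],
       [-4.30933677e-04,  3.16468937e-01, -9.48602776e-01,
        -1.42245569e-01],
       [ 0.00000000e+00,  0.00000000e+00,  0.00000000e+00,
         1.00000000e+00]])}
```

View pics/top0.png

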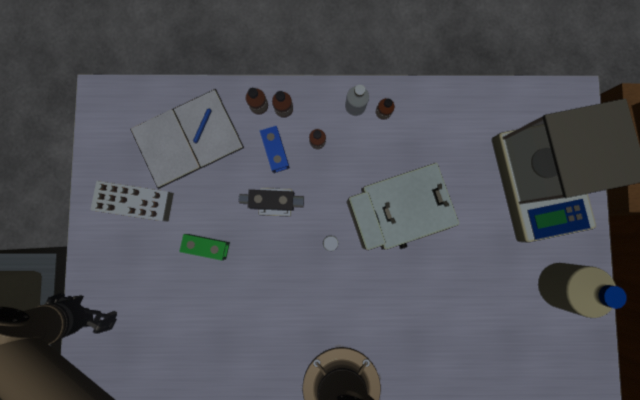

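View pics/side0.png

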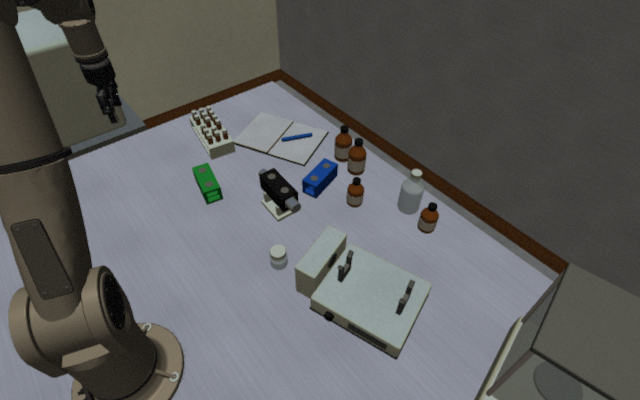

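View pics/wrist0.png

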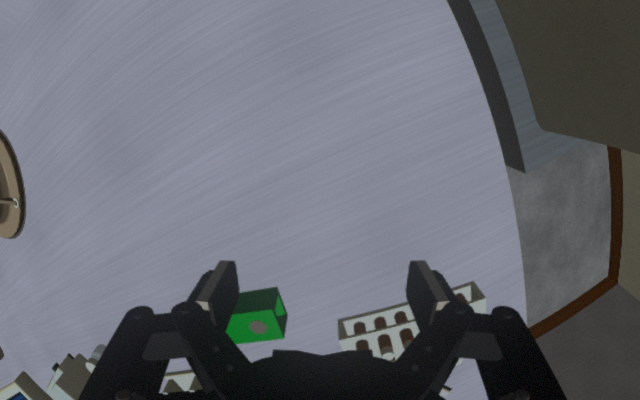

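The top view shows the black bar at about (271,200) with stubs at (243,199) and (299,201). The rotator is at (405,207) with bearings at (390,213) and (440,196), the housing on the left. The amber bottle is at (317,138) and the jar at (331,243). I'll zoom in next.

```bash
cat > h.py <<'E'
import numpy as np,cv2
from scipy.spatial.transform import Rotation as R
from bench import r
def ray(n,u,v):
    c=r.calibration(n);K=c['K'];M=R.from_rotvec(c['rotation']).as_matrix()
    d=np.array([(u-K[0,2])/K[0,0],-(v-K[1,2])/K[1,1],-1.]);return c['origin'],M@d
def onz(n,u,v,z):
    o,d=ray(n,u,v);return o+d*(z-o[2])/d[2]
def proj(n,p):
    c=r.calibration(n);K=c['K'];M=R.from_rotvec(c['rotation']).as_matrix()
    q=M.T@(np.array(p)-c['origin']);return np.array([K[0,2]+K[0,0]*q[0]/-q[2],K[1,2]-K[1,1]*q[1]/-q[2]])
def tri(a,b):
    A=[];B=[]
    for n,u,v in (a,b):
        o,d=ray(n,u,v);d=d/np.linalg.norm(d);P=np.eye(3)-np.outer(d,d);A.append(P);B.append(P@o)
    return np.linalg.solve(sum(A),sum(B))
def tool():
    o=r.get_obs();return o['tcp_pos'],R.from_rotvec(o['orientation'])
def wproj(p,T=None):
    c=r.calibration('wrist');K=c['K'];t,Q=T or tool()
    X=c['T_tool_cam'];q=Q.inv().apply(np.array(p)-t);q=X[:3,:3].T@(q-X[:3,3])
    d=np.array([q[0],-q[1],-q[2]]);th=np.arctan2(np.hypot(d[0],d[1]),d[2]);ph=d[:2]/np.hypot(d[0],d[1])
    return np.array([K[0,2],K[1,2]])+K[0,0]*th*ph
def wray(u,v,T=None):
    c=r.calibration('wrist');K=c['K'];t,Q=T or tool();X=c['T_tool_cam']
    e=np.array([u-K[0,2],v-K[1,2]]);rr=np.hypot(*e);th=rr/K[0,0]
    d=np.array([e[0]/rr*np.sin(th),-e[1]/rr*np.sin(th),-np.cos(th)])
    return t+Q.apply(X[:3,3]),Q.apply(X[:3,:3]@d)
def wonz(u,v,z,T=None):
    o,d=wray(u,v,T);return o+d*(z-o[2])/d[2]
def move(p,yaw,T=None):
    """target TCP pos, tool-down with tool y axis at yaw in world: print normalised shift/turn"""
    t,Q=T or tool()
    y=np.array([np.cos(yaw),np.sin(yaw),0]);z=np.array([0,0,-1.]);x=np.cross(y,z)
    best=None
    for s in(1,-1):
        G=R.from_matrix(np.column_stack([s*x,s*y,z]));w=(Q.inv()*G).as_rotvec()
        d=Q.inv().apply(np.array(p)-t)
        print('turn',(w/np.pi).round(4),'shift',(d/.2).round(4),'rows~',round(max(np.linalg.norm(w)*180/np.pi/8.59,np.linalg.norm(d)/.05),1))
E
python3 - <<'E'
import cv2
a=cv2.imread('pics/top0.png');s=cv2.imread('pics/side0.png')
cv2.imwrite('pics/t1.png',cv2.resize(a[150:260,230:390],None,fx=5,fy=5,interpolation=cv2.INTER_CUBIC)) 
cv2.imwrite('pics/t2.png',cv2.resize(a[155:255,340:470],None,fx=6,fy=6,interpolation=cv2.INTER_CUBIC))
cv2.imwrite('pics/s1.png',cv2.resize(s[150:270,240:400],None,fx=5,fy=5,interpolation=cv2.INTER_CUBIC)[:600])
E
```

```text
(no output)
```

View pics/t1.png

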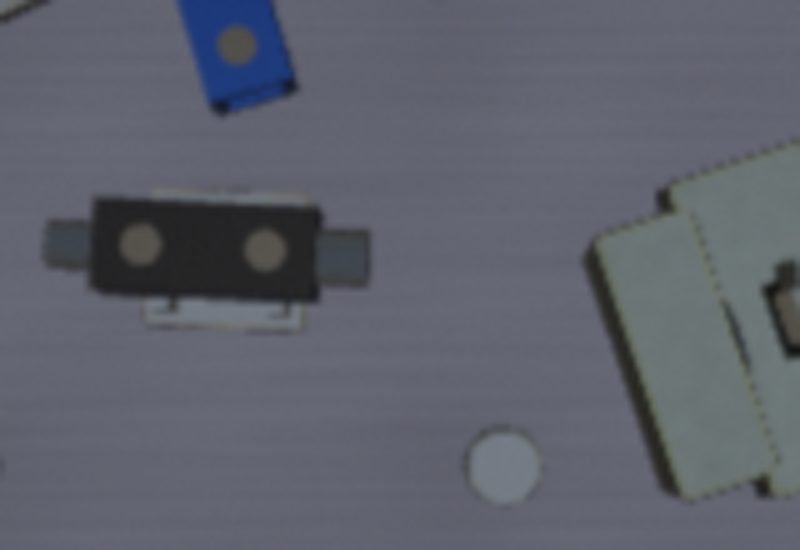

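View pics/t2.png

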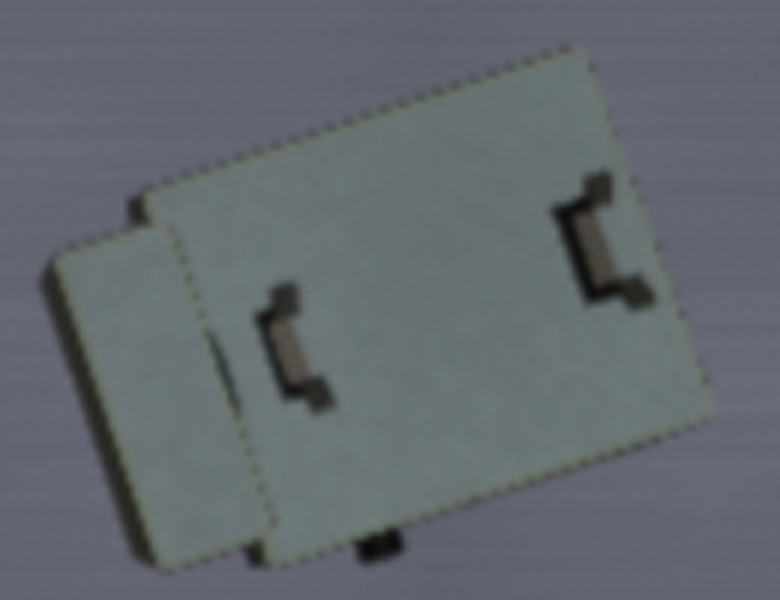

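View pics/s1.png

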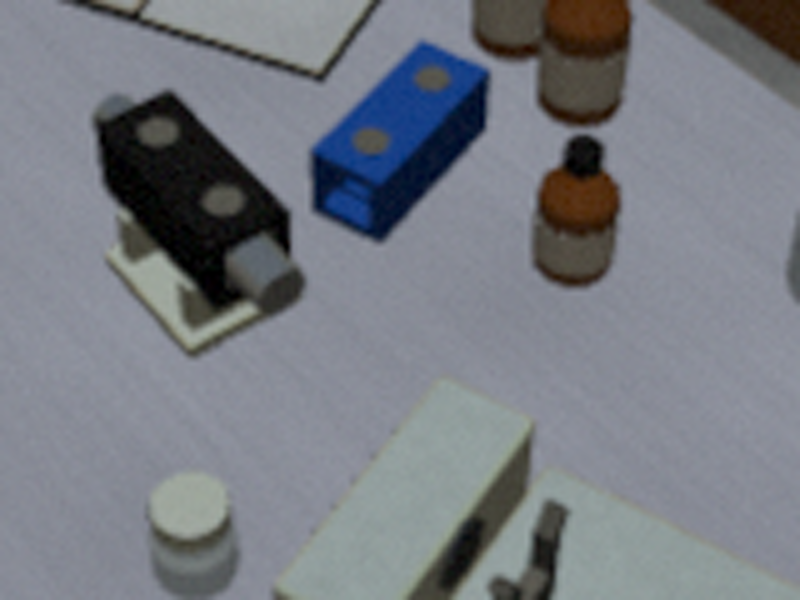

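The right stub (about 57 zoomed px) looks thicker than the left one (about 48), but I'll check that by feel. Computing positions now.

Run:
```python
from h import *
f=lambda U,V,k,x,y:((U+.5)/k-.5+x,(V+.5)/k-.5+y)
def P(l,U,V,k,x,y,z): print(l,onz('top',*f(U,V,k,x,y),z).round(4))
for l,U,V,z in [('tipL',45,244,.072),('tipR',370,258,.072),('discL',140,245,.099),('discR',265,250,.099),('jar',503,467,.06)]:P(l,U,V,5,230,150,z)
# bearing arm tops
for l,U,V,z in [('nA',285,297,.13),('nB',318,393,.13),('wA',598,187,.13),('wB',636,292,.13),('nfl',290,350,.0905),('wfl',597,250,.088),('c1',148,190,.06),('c2',583,47,.06),('c3',712,408,.06),('h1',55,258,.119),('h2',165,225,.119),('h4',165,572,.119)]:P(l,U,V,6,340,155,z)
s=cv2.imread('pics/side0.png')
print(onz('side',240+115,150+52,0.09))
# side tri discs: zoomed (157,131),(222,200)
for a,b in [((140,245),(157,131)),((265,250),(222,200))]:
  print('tri',tri(('top',*f(*a,5,230,150)),('side',*f(*b,5,240,150))).round(4))
print('bottle',onz('top',317,138,.1))
```

```text
tipL [0.5637 0.3064 0.072 ]
tipR [0.5555 0.1134 0.072 ]
discL [0.5609 0.2459 0.099 ]
discR [0.558  0.1733 0.099 ]
jar [0.4318 0.0343 0.06  ]
nA [ 0.5429 -0.1252  0.13  ]
nB [ 0.4977 -0.1401  0.13  ]
wA [ 0.5953 -0.2748  0.13  ]
wB [ 0.5454 -0.2914  0.13  ]
nfl [ 0.5198 -0.1339  0.0905]
wfl [ 0.5691 -0.286   0.088 ]
c1 [ 0.6017 -0.0688  0.06  ]
c2 [ 0.6748 -0.2902  0.06  ]
c3 [ 0.4924 -0.3498  0.06  ]
h1 [ 0.5623 -0.0175  0.119 ]
h2 [ 0.5781 -0.0702  0.119 ]
h4 [ 0.4139 -0.0685  0.119 ]
[0.69219196 0.01285889 0.09      ]
tri [0.5609 0.2457 0.0996]
tri [0.5577 0.1735 0.0993]
bottle [0.74019642 0.07366106 0.1       ]
```

Run:
```python
from h import *
move([.563,.290,.20],-.042)
```

```text
turn [-4.000e-04  3.000e-04  3.766e-01] shift [-1.9546 -0.8815  0.1543] rows~ 8.6
turn [-3.000e-04 -4.000e-04 -6.234e-01] shift [-1.9546 -0.8815  0.1543] rows~ 13.1
```

```bash
python3 -m jog '[0,0,0.19,-0.98,-0.44,0.08,1, 0,0,0.19,-0.98,-0.44,0.08,1, 0,0,0.19,-0.98,-0.44,0.08,1, 0,0,0.19,-0.98,-0.44,0.08,1, 0,0,0.19,-0.98,-0.44,0.08,1]' 20
python3 - <<'E'
from h import *
move([.563,.290,.20],-.042);print(r.get_obs()['joints'])
E
```

```text
clock: 0.65
tcp_pos: [0.4272, 0.4453, 0.2143]
orientation: [1.557, 2.725, -0.006]
contact_force: [-0.1, -0.5, -0.2]
grip_width: 0.0855
turn [0.     0.0016 0.1828] shift [-1.0131  0.191   0.0761] rows~ 4.1
turn [-0.0021  0.     -0.8172] shift [-1.0131  0.191   0.0761] rows~ 17.1
[-1.06228776  0.40219224  0.20203597  1.72737915 -0.08737343  1.0239712
 -0.29794426]
```

```bash
python3 -m jog '[0,0,0.183,-1,0.19,0.076,1, 0,0,0.183,-1,0.19,0.076,1, 0,0,0.183,-1,0.19,0.076,1, 0,0,0.183,-1,0.19,0.076,1, 0,0,0.183,-1,0.19,0.076,1, 0,0,0.183,-1,0.19,0.076,1, 0,0,0.183,-1,0.19,0.076,1]' 20
python3 - <<'E'
from h import *
T=tool()
f=r.grab_frame('wrist');cv2.imwrite('pics/w1.png',f[:,:,::-1])
move([.563,.290,.20],-.042);print(r.get_obs()['joints'])
for p in [(.5637,.3064,.072),(.5555,.1134,.072),(.5609,.2459,.099),(.558,.1733,.099)]: print(wproj(p,T))
E
```

```text
clock: 1.35
tcp_pos: [0.5604, 0.2939, 0.1997]
orientation: [2.263, 2.175, -0.004]
contact_force: [0.4, 0.6, -1.0]
grip_width: 0.0854
turn [0.0001 0.0012 0.0011] shift [-0.0226  0.0158 -0.0011] rows~ 0.1
turn [-1.800e-03  1.000e-04 -9.989e-01] shift [-0.0226  0.0158 -0.0011] rows~ 20.9
[-0.85546253  0.45556211  0.36864484  1.71229129 -0.18450223  1.01016444
 -0.46079902]
[324.64739813 181.0086643 ]
[323.70013667 341.9946979 ]
[324.28254448 255.26686684]
[324.06663979 318.3912436 ]
```

View pics/w1.png

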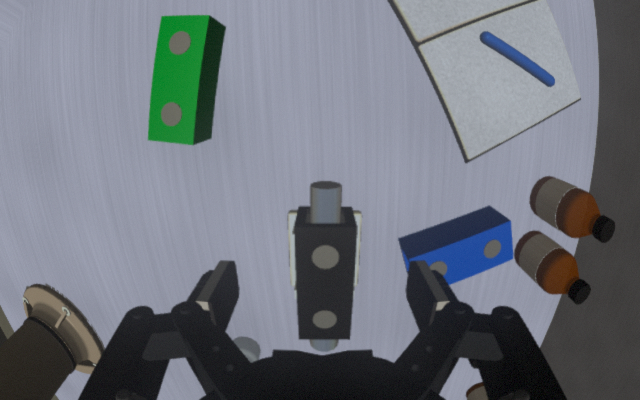

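The wrist view shows the discs at (325,257) and (325,319) and the stub tip at (326,182), within about 1 px of the predictions. Descending on the near stub to feel it.

```bash
python3 -m jog '[0,0,0.001,-0.021,0.018,0.5,1, 0,0,0.001,-0.021,0.018,0.72,1, 0,0,0.001,-0.021,0.018,0.72,1, 0,0,0.001,-0.021,0.018,0.72,1, 0,0,0.001,-0.021,0.018,0.72,1, 0,0,0.001,-0.021,0.018,0.72,1]' 20
python3 - <<'E'
from h import *
move([.563,.290,.055],-.042)
f=r.grab_frame('wrist');cv2.imwrite('pics/w2.png',f[:,:,::-1])
b=onz('top',(215.5)/5-.5+230,(110.5)/5-.5+150,.05);print(b)
E
```

```text
clock: 2.0
tcp_pos: [0.5649, 0.2916, 0.0586]
orientation: [2.263, 2.174, 0.003]
contact_force: [-0.2, 0.2, 1.5]
grip_width: 0.0855
turn [0.0011 0.0003 0.0006] shift [-0.0085 -0.009   0.018 ] rows~ 0.1
turn [-4.000e-04  1.800e-03 -9.994e-01] shift [-0.0085 -0.009   0.018 ] rows~ 20.9
[0.64756884 0.20916513 0.05      ]
```

View pics/w2.png

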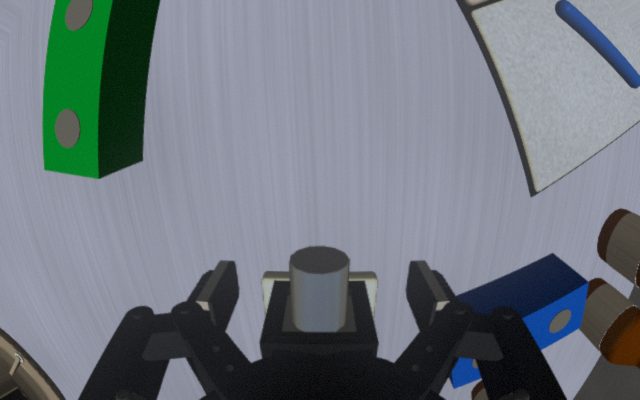

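```bash
python3 -m jog '[0,0,0,-0.008,-0.008,0.018,0.6, 0,0,0,-0.008,-0.008,0.018,0.45, 0,0,0,-0.008,-0.008,0.018,0.2, 0,0,0,-0.008,-0.008,0.018,0.2, 0,0,0,-0.008,-0.008,0.018,0.2, 0,0,0,-0.008,-0.008,0.018,0.2,0,0,0,-0.008,-0.008,0.018,0.2,0,0,0,-0.008,-0.008,0.018,0.2]' 20
```

```text
clock: 2.85
tcp_pos: [0.5635, 0.2901, 0.0554]
orientation: [2.264, 2.174, 0.004]
contact_force: [-0.4, 0.9, 3.7]
grip_width: 0.0279
```

Width is 27.9 mm, which looks thin. I'll feel the other stub to confirm.

```bash
python3 -m jog '[0,0,0,0,0,0,0.2, 0,0,0,0,0,0,1, 0,0,0,0,0,0,1, 0,0,0,0,0,0,1, 0,0,0,0,0,-0.25,1, 0,0,0,0,0,-0.5,1, 0,0,0,0,0,-0.5,1, 0,0,0,0,0,-0.5,1]' 20
python3 - <<'E'
from h import *
print(r.get_obs()['contact_force'])
T=tool();move([.5562,.1287,.157],-.042)
f=r.grab_frame('wrist');cv2.imwrite('pics/w3.png',f[:,:,::-1])
E
```

```text
clock: 3.65
tcp_pos: [0.5638, 0.2905, 0.1567]
orientation: [2.264, 2.173, 0.009]
contact_force: [0.4, 0.9, -1.1]
grip_width: 0.0854
[ 0.4186474   0.87977671 -1.13903631]
turn [ 0.0021 -0.0005  0.0004] shift [-0.81   -0.0051 -0.0028] rows~ 3.2
turn [ 8.000e-04  3.200e-03 -9.996e-01] shift [-0.81   -0.0051 -0.0028] rows~ 20.9
```

View pics/w3.png

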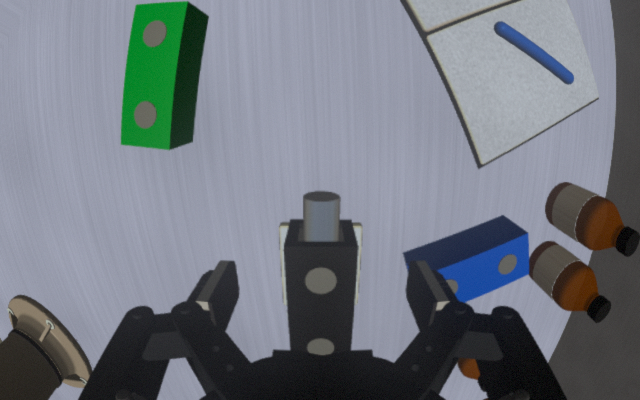

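The bar hasn't moved (discs at (321,281) and (321,346)). On to the other stub.

```bash
python3 -m jog '[0,0,0,-0.3,0,0,1, 0,0,0,-0.55,-0.002,0,1, 0,0,0,-0.81,-0.005,0,1, 0,0,0,-0.81,-0.005,0.2,1, 0,0,0,-0.81,-0.005,0.4,1, 0,0,0,-0.81,-0.005,0.5,1, 0,0,0,-0.81,-0.005,0.5,1, 0,0,0,-0.81,-0.005,0.5,1]' 20
python3 - <<'E'
from h import *
move([.5562,.1287,.055],-.042)
f=r.grab_frame('wrist');cv2.imwrite('pics/w4.png',f[:,:,::-1])
E
```

```text
clock: 4.5
tcp_pos: [0.5549, 0.1279, 0.0543]
orientation: [2.264, 2.174, 0.001]
contact_force: [0.1, 0.6, -0.0]
grip_width: 0.0854
turn [0.0006 0.0004 0.0005] shift [ 0.0041  0.0065 -0.0032] rows~ 0.0
turn [-6.000e-04  9.000e-04 -9.995e-01] shift [ 0.0041  0.0065 -0.0032] rows~ 20.9
```

View pics/w4.png

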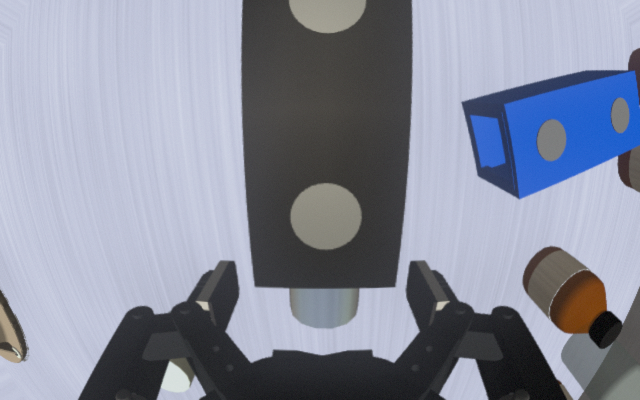

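The far stub is at about column 324 between the pads, so I'm shifting roughly +1 mm and closing.

```bash
python3 -m jog '[0,0,0,0.003,0.006,0,0.6, 0,0,0,0.003,0.006,0,0.45, 0,0,0,0.003,0.006,0,0.2, 0,0,0,0.003,0.006,0,0.2, 0,0,0,0.003,0.006,0,0.2, 0,0,0,0.003,0.006,0,0.2,0,0,0,0.003,0.006,0,0.2,0,0,0,0.003,0.006,0,0.2]' 20
python3 -m jog '[0,0,0,0,0,0,1, 0,0,0,0,0,0,1, 0,0,0,0,0,0,1, 0,0,0,0,0,-0.25,1, 0,0,0,0,0,-0.5,1, 0,0,0,0,0,-0.5,1, 0,0,0,0,0,-0.5,1]' 20
python3 - <<'E'
from h import *
T=tool();move([.5595,.2097,.157],-.042)
f=r.grab_frame('wrist');cv2.imwrite('pics/w5.png',f[:,:,::-1])
E
```

```text
clock: 5.35
tcp_pos: [0.5571, 0.1289, 0.0558]
orientation: [2.264, 2.174, 0.004]
contact_force: [-1.8, -0.7, 5.4]
grip_width: 0.0333
clock: 6.05
tcp_pos: [0.5574, 0.1292, 0.157]
orientation: [2.263, 2.174, 0.009]
contact_force: [-0.7, 0.3, 0.3]
grip_width: 0.0856
turn [ 0.0021 -0.0004  0.0005] shift [ 0.4026 -0.0058  0.0005] rows~ 1.6
turn [ 7.000e-04  3.300e-03 -9.995e-01] shift [ 0.4026 -0.0058  0.0005] rows~ 20.9
```

View pics/w5.png

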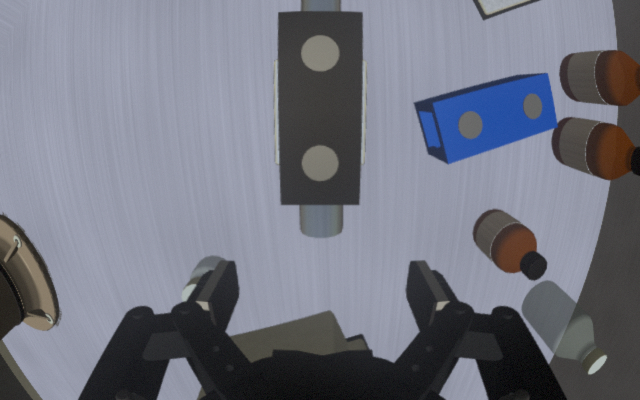

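Felt widths are 27.9 mm at the world +y end and 33.3 mm at the −y end, so the thin end already faces the narrow bearing and no flip is needed. In the wrist view the discs are at (320.5,53) and (320.5,163). Next I grasp the bar's middle.

Run:
```python
from h import *
T=tool()
a=wonz(320.5,53,.099);b=wonz(320.5,163,.099);print(a,b,(a+b)/2,np.degrees(np.arctan2(*(a-b)[[1,0]])))
```

```text
[0.56074168 0.24364467 0.099     ] [0.55778606 0.17231665 0.099     ] [0.55926387 0.20798066 0.099     ] 87.62719115990947
```

```bash
python3 -m jog '[0,0,0,0.2,-0.003,0,1, 0,0,0,0.398,-0.007,0,1, 0,0,0,0.398,-0.007,0,1, 0,0,0,0.398,-0.007,0.2,1, 0,0,0,0.398,-0.007,0.4,1, 0,0,0,0.398,-0.007,0.51,1, 0,0,0,0.398,-0.007,0.51,1, 0,0,0,0.398,-0.007,0.51,1]' 20
python3 - <<'E'
from h import *
move([.5594,.2088,.055],-.0415)
f=r.grab_frame('wrist');cv2.imwrite('pics/w6.png',f[:,:,::-1])
E
```

```text
clock: 6.9
tcp_pos: [0.558, 0.2079, 0.0529]
orientation: [2.264, 2.174, 0.001]
contact_force: [-0.4, 0.1, 0.5]
grip_width: 0.0853
turn [0.0007 0.0004 0.0003] shift [ 0.0047  0.0069 -0.0106] rows~ 0.1
turn [-6.000e-04  1.000e-03 -9.997e-01] shift [ 0.0047  0.0069 -0.0106] rows~ 20.9
```

View pics/w6.png

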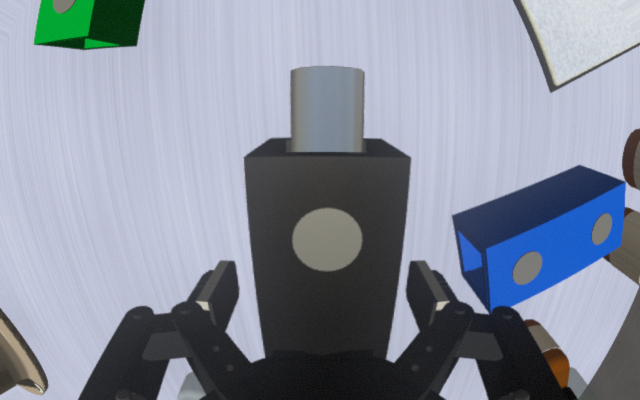

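The pads straddle the bar, which shows at columns 246–410. I'll centre by about 1.3 mm and grip at 50 N.

```bash
python3 -m jog '[0,0,0,0.004,0.007,-0.01,0.8, 0,0,0,0.004,0.007,-0.01,0.7, 0,0,0,0.004,0.007,-0.01,0.5, 0,0,0,0.004,0.007,-0.01,0.4, 0,0,0,0.004,0.007,-0.01,0.4, 0,0,0,0.004,0.007,-0.01,0.4, 0,0,0,0.004,0.007,-0.01,0.4]' 50
```

```text
clock: 7.65
tcp_pos: [0.561, 0.2096, 0.0575]
orientation: [2.264, 2.174, 0.008]
contact_force: [-1.0, -0.3, 5.8]
grip_width: 0.0537
```

```bash
python3 -m jog '[0,0,0,0,0,-0.1,0.4, 0,0,0,0,0,-0.25,0.4, 0,0,0,0,0,-0.45,0.4, 0,0,0,0,0,-0.65,0.4, 0,0,0,0,0,-0.75,0.4, 0,0,0,0,0,-0.75,0.4]' 50
python3 - <<'E'
from h import *
T=tool();move([.54,-.20,.205],-.0415+np.radians(20.8));print(r.get_obs()['joints'],r.get_obs()['moment'])
f=r.grab_frame('wrist');cv2.imwrite('pics/w7.png',f[:,:,::-1])
E
```

```text
clock: 8.25
tcp_pos: [0.5617, 0.2099, 0.2108]
orientation: [2.263, 2.173, 0.017]
contact_force: [1.1, -0.4, -5.2]
grip_width: 0.0535
turn [ 0.0036 -0.0009 -0.1153] shift [-2.0521 -0.0254  0.0189] rows~ 8.2
turn [-0.0012 -0.0051  0.8847] shift [-2.0521 -0.0254  0.0189] rows~ 18.5
[-0.77423607  0.38465061  0.40498426  1.79474108 -0.17789453  0.98615617
 -0.33955696] [ 0.02322846 -0.00012935 -0.00840835]
```

View pics/w7.png

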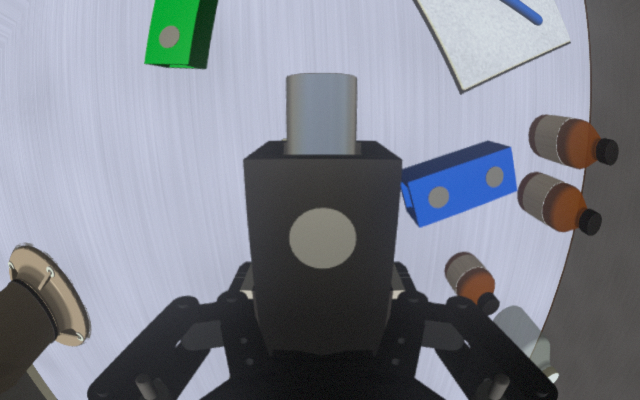

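The bar is lifted and level in the grip, with about 5 N of weight. Carrying it to the rotator.

```bash
python3 -m jog '[0,0,0,-0.2,0,0,0.4, 0,0,-0.03,-0.45,0,0,0.4, 0,0,-0.06,-0.7,0,0,0.4, 0,0,-0.09,-0.95,0,0,0.4, 0,0,-0.115,-1,0,0,0.4, 0,0,-0.115,-1,0,0,0.4, 0,0,-0.115,-1,0,0,0.4]' 50
python3 - <<'E'
from h import *
T=tool();move([.545,-.208,.205],-.0415+np.radians(20.8));print(r.get_obs()['joints'])
E
```

```text
clock: 9.0
tcp_pos: [0.5512, 0.0106, 0.2061]
orientation: [1.838, 2.545, 0.008]
contact_force: [-0.1, 1.1, -3.6]
grip_width: 0.0535
turn [ 0.0016 -0.0004 -0.0006] shift [-1.0277 -0.3728  0.0022] rows~ 4.4
turn [-6.000e-04 -2.600e-03  9.994e-01] shift [-1.0277 -0.3728  0.0022] rows~ 20.9
[-0.45098361  0.31023237  0.39342247  1.90534829 -0.14754667  0.94883503
  0.33092769]
```

```bash
python3 -m jog '[0,0,0,-0.24,-0.09,0,0.4, 0,0,0,-0.47,-0.17,0,0.4, 0,0,0,-0.7,-0.25,0,0.4, 0,0,0,-0.9,-0.33,0,0.4, 0,0,0,-1,-0.372,0,0.4, 0,0,0,-1,-0.372,0,0.4, 0,0,0,-1,-0.372,0,0.4]' 50
python3 - <<'E'
from h import *
T=tool();move([.545,-.208,.205],-.0415+np.radians(20.8));print(T[0],T[1].as_rotvec())
for n in ['wrist','top','side']:
  f=r.grab_frame(n);cv2.imwrite(f'pics/{n}8.png',f[:,:,::-1])
a=cv2.imread('pics/top8.png');s=cv2.imread('pics/side8.png')
cv2.imwrite('pics/t8.png',cv2.resize(a[155:255,340:470],None,fx=6,fy=6,interpolation=cv2.INTER_CUBIC))
cv2.imwrite('pics/s8.png',cv2.resize(s[220:360,280:450],None,fx=4,fy=4,interpolation=cv2.INTER_CUBIC)[:600])
E
```

```text
clock: 9.7
tcp_pos: [0.5438, -0.2007, 0.2044]
orientation: [1.838, 2.547, 0.008]
contact_force: [0.4, 1.5, -4.4]
grip_width: 0.0538
turn [ 0.0014 -0.0009 -0.0003] shift [-0.0365 -0.0056 -0.003 ] rows~ 0.1
turn [-0.0014 -0.0021  0.9997] shift [-0.0365 -0.0056 -0.003 ] rows~ 20.9
[ 0.54377155 -0.20071407  0.20442853] [1.83826802 2.54734377 0.00797929]
```

View pics/wrist8.png

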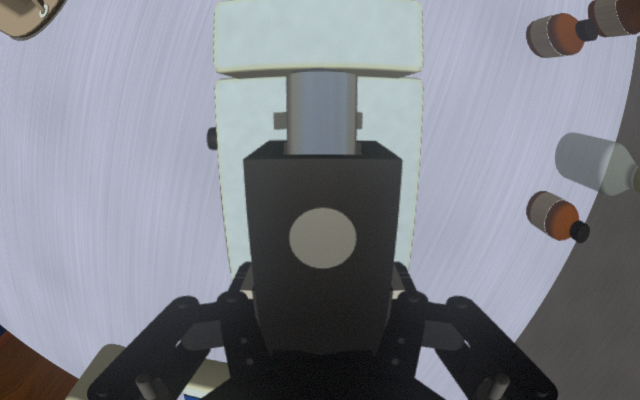

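View pics/t8.png

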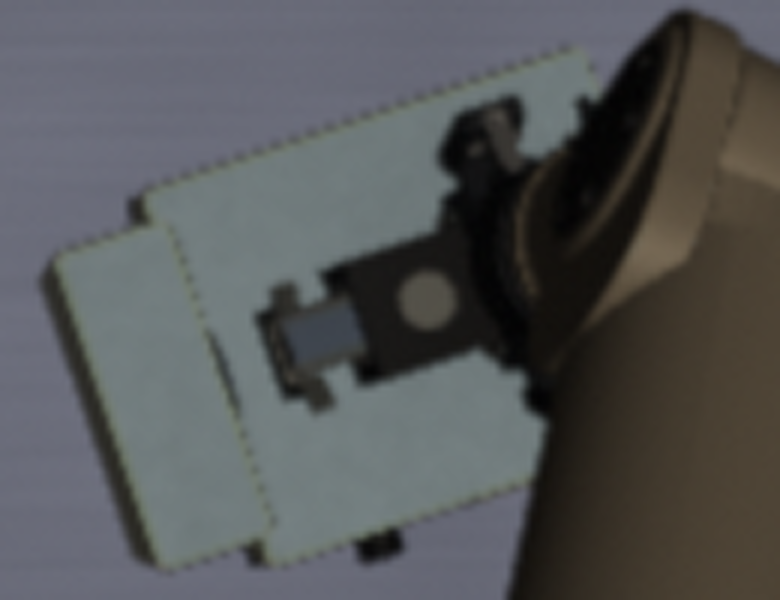

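View pics/s8.png

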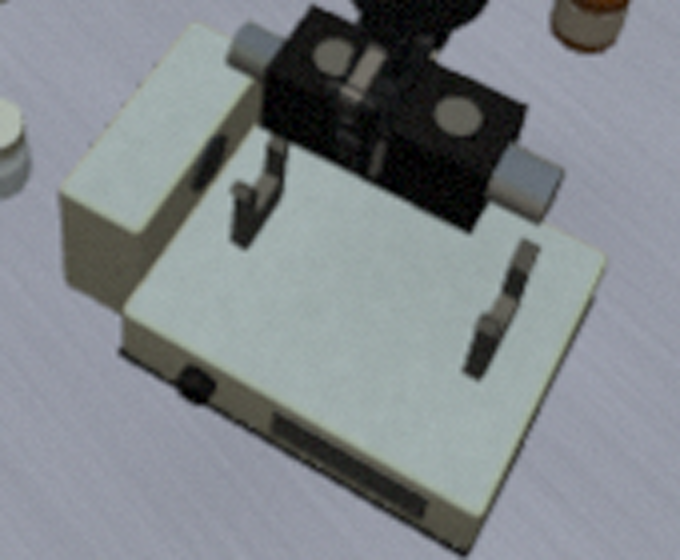

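The wrist view shows the narrow bearing arms at about (280,120) and (360,120), centred near column 318 with the stub at 322, so a small offset remains. Zooming in to measure it.

Run:
```python
import cv2
a=cv2.imread('pics/wrist8.png')
cv2.imwrite('pics/w8z.png',cv2.resize(a[60:150,250:385],None,fx=5.9,fy=5.9,interpolation=cv2.INTER_CUBIC))
```

```text
(no output)
```

View pics/w8z.png

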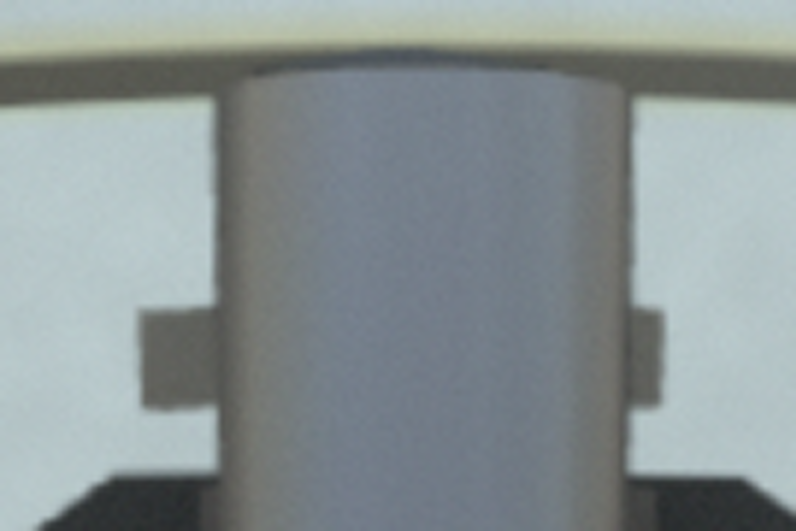

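```bash
cat >> h.py <<'E'
def edges(img,row,thr):  # deck left/right edges via blue-vs-white
    pass
E
python3 - <<'E'
from h import *
T=(np.array([.54377155,-.20071407,.20442853]),R.from_rotvec([1.83826802,2.54734377,.00797929]))
t,Q=T
tl=lambda p:Q.inv().apply(p-t)
L=[wonz(273.3-.1,r_,.13,T) for r_ in(112.3,129.1)];Rr=[wonz(361.9-.1,r_,.13,T) for r_ in(112.3,129.1)]
for p in L+Rr:print('arm',p.round(4),tl(p).round(4))
c=sum(L+Rr)/4;print('cheek c',c.round(4),tl(c).round(4))
# stub in tool frame
zs=t[2]+.0187
for row in(80,100,140):
  a=wonz(286.6,row,zs,T);b=wonz(355.9,row,zs,T);print('stub',tl((a+b)/2).round(4),np.linalg.norm(a-b).round(4))
print('disc',tl(wonz(322.5,238,zs+.027,T)).round(4))
im=cv2.imread('pics/wrist8.png').astype(int)
# deck edges: table is bluish (B-G>0), deck greenish (G>=B)
m=((im[:,:,1]-im[:,:,0])>-6).astype(int)
for row in range(85,260,20):
  print(row,im[row,205:235:6].tolist() if row==85 else '',end=' ')
  g=im[row,:,1]-im[row,:,0]
  l=[i for i in range(180,250) if g[i:i+4].min()>-4];l=l[0] if l else None
  rr=[i for i in range(450,390,-1) if g[i-3:i+1].min()>-4];rr=rr[0] if rr else None
  print(l,rr, tl(wonz(l-.5,row,.06,T)).round(4) if l else '', tl(wonz(rr+.5,row,.06,T)).round(4) if rr else '')
E
```

```text
arm [ 0.4883 -0.1386  0.13  ] [ 0.0762 -0.0334  0.0745]
arm [ 0.4918 -0.15    0.13  ] [ 0.0643 -0.0336  0.0745]
arm [ 0.5468 -0.1194  0.13  ] [0.0759 0.0282 0.0748]
arm [ 0.5508 -0.1306  0.13  ] [0.0641 0.0284 0.0747]
cheek c [ 0.5194 -0.1347  0.13  ] [ 0.0701 -0.0026  0.0746]
stub [ 0.0913  0.0003 -0.0184] 0.0272
stub [ 0.0832  0.0003 -0.0185] 0.0273
stub [ 0.0671  0.0003 -0.0185] 0.0278
disc [ 0.0368  0.0008 -0.0456]
85 [[192, 174, 169], [198, 178, 176], [190, 197, 181], [199, 197, 180], [205, 203, 187]] 215 422 [ 0.1036 -0.1005  0.1443] [0.1029 0.0949 0.1451]
105  215 422 [ 0.0843 -0.1011  0.1442] [0.0837 0.0954 0.1451]
125  216 421 [ 0.065  -0.101   0.1442] [0.0644 0.0952 0.145 ]
145  214 420 [ 0.0457 -0.1042  0.1441] [0.045  0.0952 0.145 ]
165  219 419 [ 0.0258 -0.1005  0.1441] [0.0253 0.0955 0.1449]
185  220 417 [ 0.0056 -0.1012  0.144 ] [0.0051 0.0951 0.1448]
205  221 415 [-0.0154 -0.1023  0.144 ] [-0.0158  0.0949  0.1448]
225  224 413 [-0.0372 -0.1014  0.1439] [-0.0375  0.0949  0.1447]
245  227 411 [-0.0602 -0.1009  0.1438] [-0.0605  0.0953  0.1447]
```

Deck edges run parallel to the tool x axis within about 0.2°, so yaw is good. The wrist view asks for about −10 mm along tool x and −2.8 mm along tool y.

Run:
```python
from h import *
t,Q=(np.array([.54377155,-.20071407,.20442853]),R.from_rotvec([1.83826802,2.54734377,.00797929]))
w=t+Q.apply([-.0095,-.0028,0]);w[2]=.135;print(w)
move(w,-.0415+np.radians(20.8))
print(r.get_obs()['tcp_pos'])
```

```text
[ 0.54410798 -0.21061232  0.135     ]
turn [ 0.0016 -0.0008  0.0005] shift [-0.0516 -0.0186  0.3493] rows~ 1.4
turn [ 0.0013  0.0025 -0.9995] shift [-0.0516 -0.0186  0.3493] rows~ 20.9
[ 0.544081   -0.19991855  0.2048972 ]
```

```bash
python3 -m jog '[0.0016,-0.0008,0,-0.052,-0.018,0,0.4, 0.0016,-0.0008,0,-0.052,-0.018,0.12,0.4, 0.0016,-0.0008,0,-0.052,-0.018,0.24,0.4, 0.0016,-0.0008,0,-0.052,-0.018,0.35,0.4, 0.0016,-0.0008,0,-0.052,-0.018,0.35,0.4, 0.0016,-0.0008,0,-0.052,-0.018,0.35,0.4]' 50
python3 - <<'E'
from h import *
t,Q=tool();print(t,Q.as_rotvec(),r.get_obs()['contact_force'])
move([.5441,-.2106,.135],-.0415+np.radians(20.8))
a=r.grab_frame('wrist')[:,:,::-1];cv2.imwrite('pics/w9.png',a)
s=r.grab_frame('side')[:,:,::-1]
cv2.imwrite('pics/w9z.png',cv2.resize(a[60:150,250:385],None,fx=5.9,fy=5.9,interpolation=cv2.INTER_CUBIC))
cv2.imwrite('pics/s9.png',cv2.resize(s[220:360,280:450],None,fx=4,fy=4,interpolation=cv2.INTER_CUBIC)[:600])
E
```

```text
clock: 10.45
tcp_pos: [0.5444, -0.2107, 0.1351]
orientation: [-1.834, -2.55, 0.001]
contact_force: [0.3, -1.2, -4.2]
grip_width: 0.0536
[ 0.54444477 -0.21067271  0.13510214] [-1.83425746e+00 -2.55007963e+00  8.17102572e-04] [ 0.31889959 -1.21883766 -4.16348024]
turn [-0.0002  0.      0.0007] shift [ 0.0009 -0.0015  0.0005] rows~ 0.0
turn [-0.000e+00 -3.000e-04 -9.993e-01] shift [ 0.0009 -0.0015  0.0005] rows~ 20.9
```

View pics/w9z.png

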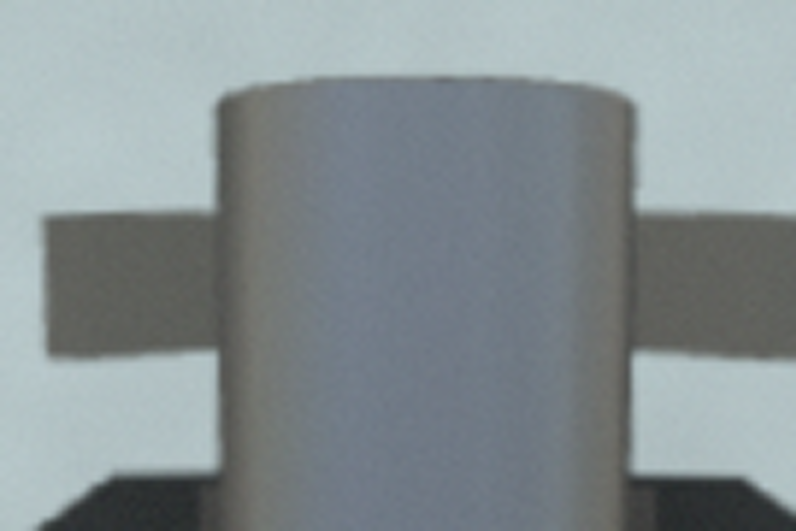

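View pics/s9.png

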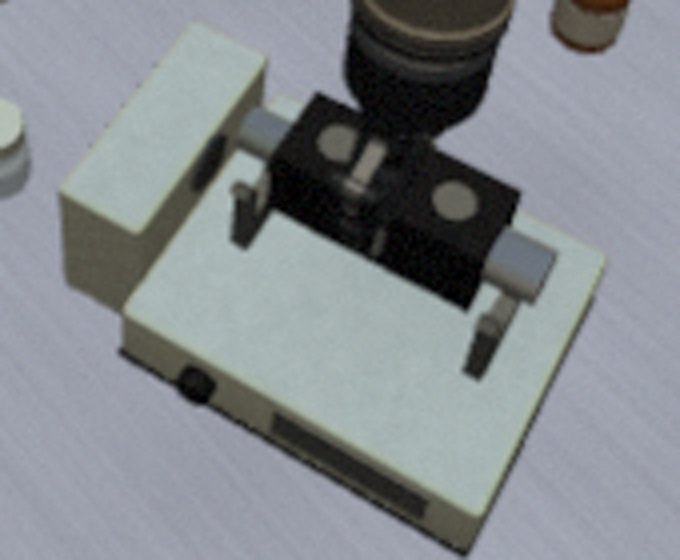

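Run:
```python
from h import *
T=(np.array([.54444477,-.21067271,.13510214]),R.from_rotvec([-1.83425746,-2.55007963,8.17e-4]));t,Q=T
tl=lambda p:Q.inv().apply(p-t)
im=cv2.imread('pics/w9.png').astype(float)
g=cv2.GaussianBlur(im,(1,5),0)[:,:,1]
def cross(row,lo,hi,lev):
    v=g[row,lo:hi];i=[k for k in range(len(v)-1) if (v[k]-lev)*(v[k+1]-lev)<0]
    return [round(lo+k+(lev-v[k])/(v[k+1]-v[k]),2) for k in i]
for row in(100,106,112): print(row,cross(row,240,280,145),cross(row,365,410,145))
print('stub',cross(85,275,300,145),cross(85,345,370,145),cross(130,275,300,145),cross(130,345,370,145))
row=106;a=cross(row,240,280,145)[0];b=cross(row,365,410,145)[-1]
A=[tl(wonz(a,q,.13,T)) for q in(96,120)];B=[tl(wonz(b,q,.13,T)) for q in(96,120)]
print('cheek',((A[0]+A[1]+B[0]+B[1])/4).round(4),'width',(B[0]-A[0])[1])
zs=t[2]+.0187
for row in (85,130):
  sa=cross(row,275,300,145)[0];sb=cross(row,345,370,145)[-1];print('stub',tl((wonz(sa,row,zs,T)+wonz(sb,row,zs,T))/2).round(4))
for row in range(60,260,25):
  h=im[row,:,1]-im[row,:,0]
  print(row,[i for i in range(60,250) if h[i:i+4].min()>-4][:1],[i for i in range(600,390,-1) if h[i-3:i+1].min()>-4][:1])
```

```text
100 [np.float64(256.98)] [np.float64(386.5)]
106 [np.float64(257.07)] [np.float64(386.34)]
112 [np.float64(257.15)] [np.float64(386.31)]
stub [np.float64(286.02)] [np.float64(357.19)] [np.float64(286.38)] [np.float64(356.68)]
cheek [0.0802 0.0004 0.0051] width 0.06113225901475064
stub [ 0.0893  0.0005 -0.0187]
stub [ 0.0712  0.0004 -0.0187]
60 [194] [449]
85 [189] [455]
110 [190] [454]
135 [184] [453]
160 [193] [451]
185 [195] [448]
210 [198] [600]
235 [202] [600]
```

View pics/w9.png

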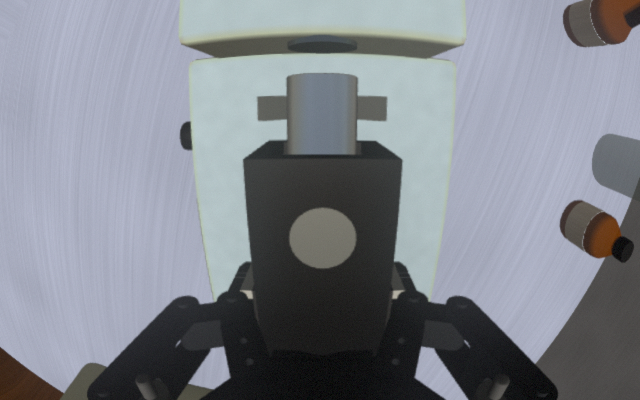

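The narrow-bearing centre and the stub agree to 0.1 mm laterally, and the axial distance reads 80.2 mm. Lowering in steps while watching the force.

```bash
python3 -m jog '[0,0,0,0.001,-0.001,0.025,0.4, 0,0,0,0.001,-0.001,0.05,0.4, 0,0,0,0.001,-0.001,0.075,0.4, 0,0,0,0.001,-0.001,0.1,0.4, 0,0,0,0.001,-0.001,0.1,0.4]' 50
python3 - <<'E'
from h import *
move([.5441,-.2106,.0905],-.0415+np.radians(20.8));print(r.get_obs()['moment'])
E
```

```text
clock: 11.05
tcp_pos: [0.5444, -0.2107, 0.1152]
orientation: [1.835, 2.55, -0.0]
contact_force: [0.5, -0.7, -5.2]
grip_width: 0.0532
turn [0.0001 0.0001 0.0006] shift [ 0.0011 -0.0013  0.1237] rows~ 0.5
turn [-2.000e-04  1.000e-04 -9.994e-01] shift [ 0.0011 -0.0013  0.1237] rows~ 20.9
[0.02257702 0.02936666 0.00314816]
```

```bash
python3 -m jog '[0,0,0,0.001,-0.001,0.02,0.4, 0,0,0,0.001,-0.001,0.04,0.4, 0,0,0,0.001,-0.001,0.06,0.4, 0,0,0,0.001,-0.001,0.06,0.4]' 50
python3 - <<'E'
from h import *
move([.5441,-.2106,.0905],-.0415+np.radians(20.8));print(r.get_obs()['moment'])
s=r.grab_frame('side')[:,:,::-1]
cv2.imwrite('pics/s10.png',cv2.resize(s[230:350,290:450],None,fx=5,fy=5,interpolation=cv2.INTER_CUBIC)[:600])
E
```

```text
clock: 11.45
tcp_pos: [0.5437, -0.2104, 0.1026]
orientation: [-1.834, -2.55, 0.001]
contact_force: [-0.2, -0.0, -5.3]
grip_width: 0.0536
turn [-0.0002 -0.0001  0.0006] shift [-0.0017  0.0014  0.0603] rows~ 0.2
turn [ 1.000e-04 -4.000e-04 -9.994e-01] shift [-0.0017  0.0014  0.0603] rows~ 20.9
[ 0.00933187 -0.00705812  0.02204417]
```

View pics/s10.png

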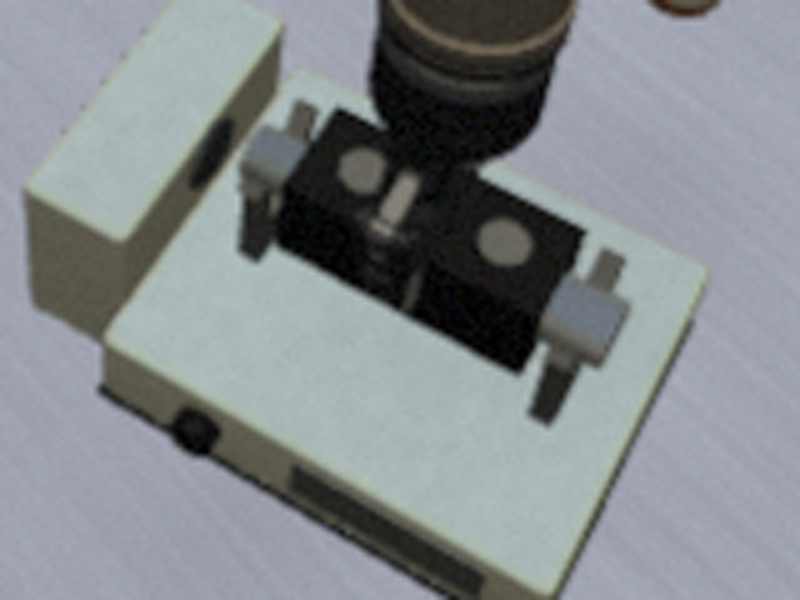

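Both stubs sit in the notches with no contact force. Continuing down.

```bash
python3 -m jog '[0,0,0,0,0,0.015,0.4, 0,0,0,0,0,0.03,0.4, 0,0,0,0,0,0.04,0.4, 0,0,0,0,0,0.04,0.4]' 50
python3 - <<'E'
from h import *
print(r.get_obs()['moment'],r.get_obs()['contact_force'])
E
```

```text
clock: 11.9
tcp_pos: [0.5437, -0.2104, 0.0945]
orientation: [-1.834, -2.55, 0.001]
contact_force: [0.5, 0.3, -4.7]
grip_width: 0.0537
[ 0.04975481  0.01403919 -0.06610068] [ 0.47064853  0.34476566 -4.73196036]
```

```bash
python3 -m jog '[0,0,0,0,0,0.01,0.4, 0,0,0,0,0,0.015,0.4, 0,0,0,0,0,0.015,0.4]' 50
python3 -m jog '[0,0,0,0,0,0.005,0.4, 0,0,0,0,0,0.01,0.4, 0,0,0,0,0,0.01,0.4]' 50
```

```text
clock: 12.2
tcp_pos: [0.5436, -0.2103, 0.0914]
orientation: [-1.834, -2.549, 0.001]
contact_force: [0.0, -1.1, -5.2]
grip_width: 0.0533
clock: 12.5
tcp_pos: [0.5438, -0.2105, 0.0894]
orientation: [-1.834, -2.55, 0.001]
contact_force: [0.3, -1.0, -3.5]
grip_width: 0.0535
```

```bash
python3 -m jog '[0,0,0,0,0,0.004,0.4, 0,0,0,0,0,0.008,0.4, 0,0,0,0,0,0.008,0.4]' 50
python3 - <<'E'
from h import *
for i in range(2):
  s=r.grab_frame('side')[:,:,::-1];o=r.get_obs();print(o['contact_force'],o['moment'],o['tcp_pos'])
cv2.imwrite('pics/s11.png',cv2.resize(s[230:350,290:450],None,fx=5,fy=5,interpolation=cv2.INTER_CUBIC)[:600])
E
```

```text
clock: 12.8
tcp_pos: [0.544, -0.2105, 0.0887]
orientation: [-1.835, -2.55, -0.0]
contact_force: [-2.9, 1.8, 5.7]
grip_width: 0.0534
[-2.55164055  1.1211165   5.24667627] [ 0.27295727  0.54846925 -0.00981085] [ 0.54401464 -0.21045916  0.08867887]
[-3.78886401  2.27209179  5.17677233] [ 0.31150065  0.55545716 -0.02237535] [ 0.54398967 -0.21045085  0.08866861]
```

View pics/s11.png

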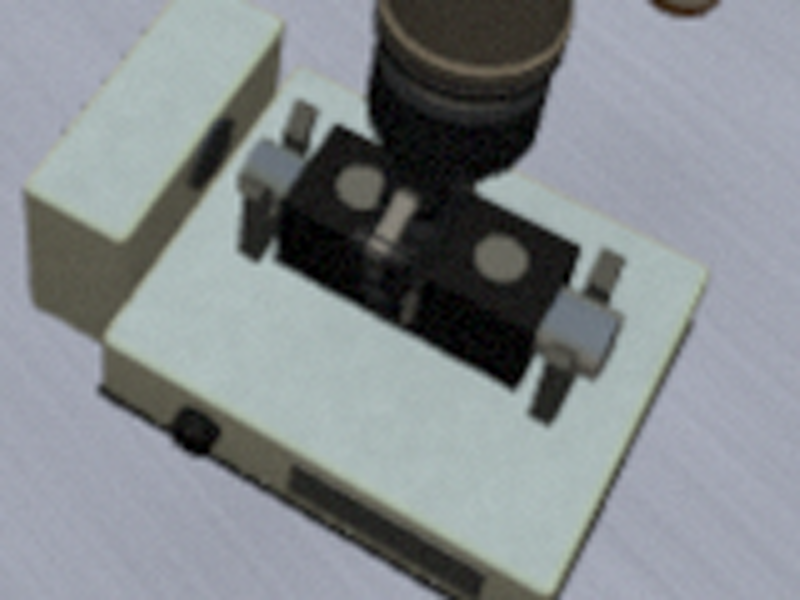

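Run:
```python
from h import *
t,Q=tool()
f=lambda p:((p[0]-290+.5)*5-.5,(p[1]-230+.5)*5-.5)
ax=Q.apply([1,0,0]);ax[2]=0
c=np.array([t[0],t[1],.105])
print('axis',ax)
for d in(.0363,-.0363):
  for z in (.132,.137,.153): print(d,z,np.round(f(proj('side',c+ax*d+[0,0,z-.105])),1))
for s,rad in((.095,.0145),(-.095,.017)):
  for z in(.105,.11): print('tip top',s,z,np.round(f(proj('side',c+ax*s+[0,0,z-.105+rad])),1),'bot',np.round(f(proj('side',c+ax*s+[0,0,z-.105-rad])),1))
```

```text
axis [-0.31771753  0.94818533  0.        ]
0.0363 0.132 [359.8 184.3]
0.0363 0.137 [360.8 178.4]
0.0363 0.153 [363.9 159.1]
-0.0363 0.132 [499.6 256.1]
-0.0363 0.137 [501.2 250.3]
-0.0363 0.153 [506.3 231.3]
tip top 0.095 0.105 [251. 144.] bot [248.1 177.4]
tip top 0.095 0.11 [251.5 138.1] bot [248.6 171.7]
tip top -0.095 0.105 [614.6 328.4] bot [600.9 365.3]
tip top -0.095 0.11 [616.6 322.8] bot [602.9 360. ]
```

The discs appear at (359,185) and (500,259), and home predicts (360,184) and (500,256), so the bar is level and down at both ends. I'll relax the arm, then let go.

```bash
python3 -m jog '[0,0,0,0,0,-0.002,0.4, 0,0,0,0,0,-0.002,0.4]' 20; python3 -m jog '[0,0,0,0,0,0,0.66, 0,0,0,0,0,0,0.7, 0,0,0,0,0,0,0.8, 0,0,0,0,0,0,1, 0,0,0,0,0,0,1,0,0,0,0,0,0,1]' 20
python3 - <<'E'
from h import *
a=r.grab_frame('wrist')[:,:,::-1];cv2.imwrite('pics/w12.png',a)
s=r.grab_frame('side')[:,:,::-1]
cv2.imwrite('pics/s12.png',cv2.resize(s[230:350,290:450],None,fx=5,fy=5,interpolation=cv2.INTER_CUBIC)[:600])
E
```

```text
clock: 13.1
tcp_pos: [0.5441, -0.2104, 0.0892]
orientation: [-1.835, -2.55, -0.0]
contact_force: [0.1, 0.8, 0.2]
grip_width: 0.0541
clock: 13.7
tcp_pos: [0.5441, -0.2105, 0.0892]
orientation: [-1.835, -2.55, -0.0]
contact_force: [-0.4, 1.1, -0.5]
grip_width: 0.0853
```

View pics/s12.png

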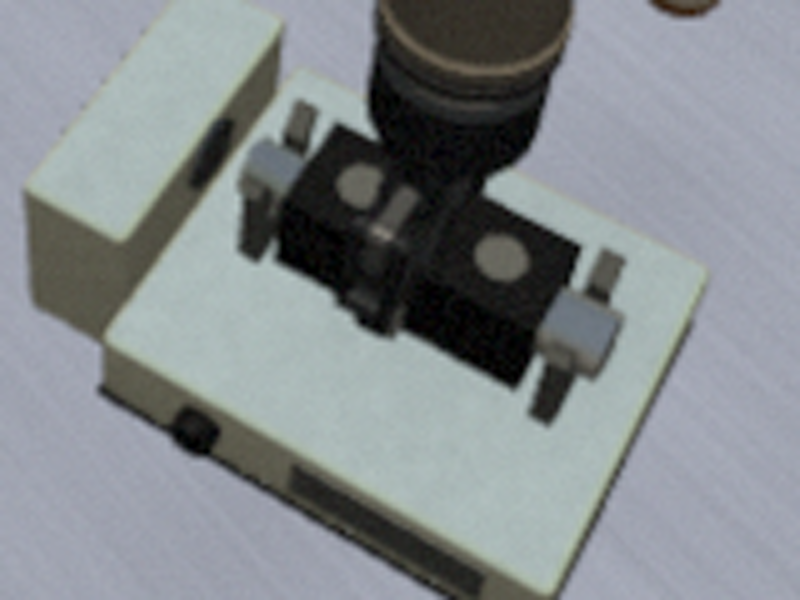

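View pics/w12.png

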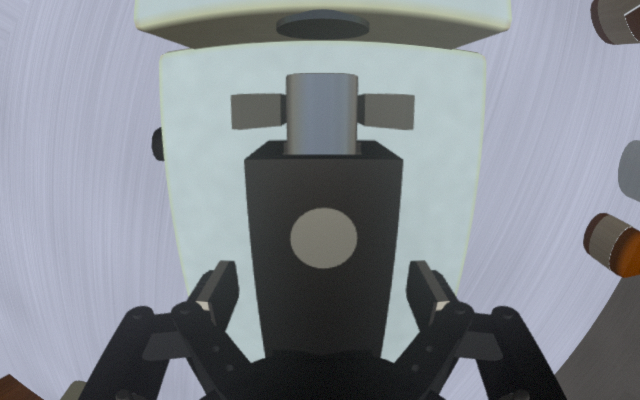

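The bar stays put and level, with its discs at (358,185) and (500,258), and the fingers are open and clear. Rising straight up and doing a last check.

```bash
python3 -m jog '[0,0,0,0,0,-0.1,1, 0,0,0,0,0,-0.25,1, 0,0,0,0,0,-0.45,1, 0,0,0,0,0,-0.7,1, 0,0,0,0,0,-0.95,1, 0,0,0,0,0,-0.95,1, 0,0,0,0,0,-0.95,1]' 20
python3 -m jog '[0,0,0,0.3,-0.2,0,1, 0,0,0,0.6,-0.4,0,1, 0,0,0,0.8,-0.6,0,1, 0,0,0,0.8,-0.6,0,1, 0,0,0,0.8,-0.6,0,1, 0,0,0,0.8,-0.6,0,1]' 20
python3 - <<'E'
from h import *
a=r.grab_frame('top')[:,:,::-1];cv2.imwrite('pics/t13.png',a)
s=r.grab_frame('side')[:,:,::-1];cv2.imwrite('pics/s13f.png',s)
cv2.imwrite('pics/s13.png',cv2.resize(s[230:350,290:450],None,fx=5,fy=5,interpolation=cv2.INTER_CUBIC)[:600])
E
```

```text
clock: 14.5
tcp_pos: [0.5446, -0.2107, 0.2804]
orientation: [1.834, 2.548, 0.003]
contact_force: [0.1, 0.4, -0.6]
grip_width: 0.0852
clock: 15.1
tcp_pos: [0.3788, -0.0964, 0.279]
orientation: [1.832, 2.551, 0.003]
contact_force: [-0.3, 0.2, -0.2]
grip_width: 0.0854
```

View pics/s13.png

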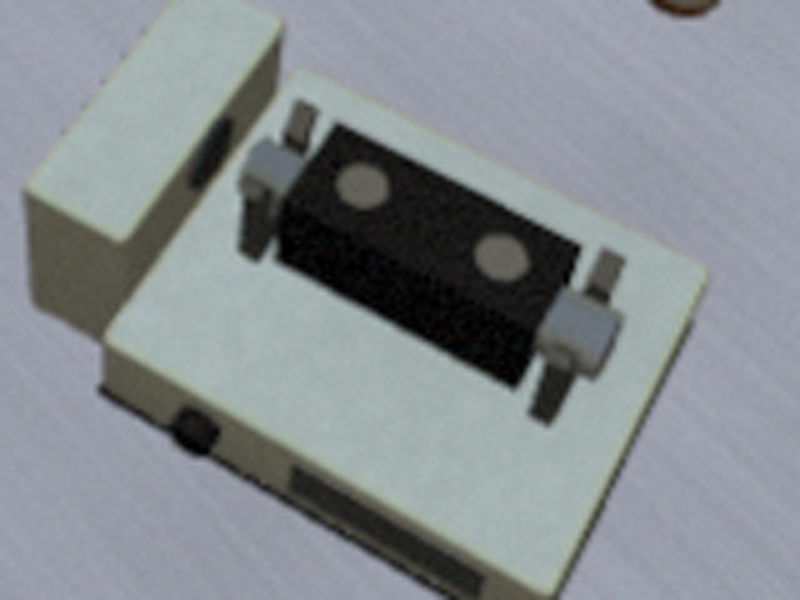

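View pics/t13.png

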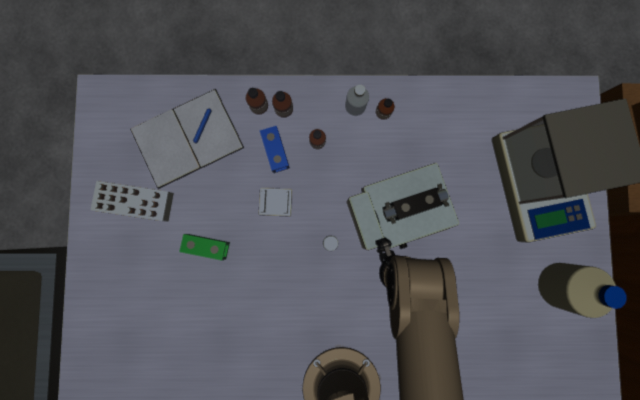

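The bar lies in both bearings, with discs at (362,186) and (500,257) in the side crop. The jar (331,243) and bottle (317,138) are unmoved and the arm is clear. Handing in.

```bash
python3 -c "
from bench import r
print(r.hand_in())"
```

```text
the job is handed in; nothing more can be done
None
```

The rotor bar is lying level in both bearings of the tube rotator. I let it go and handed the job in, with the clock at about 15 s.

- **Which end is thin:** I felt both stubs. They closed at 27.9 mm at the +y end and 33.3 mm at the other, each about 1 mm under nominal, which I put down to a bias in the reading. The thin end already faced the narrow bearing, so no flip was needed.
- **Placing:** I turned the bar about 21° to line up with the bearings and lowered it in steps until it touched the floor, at about 10 N of contact. I relaxed the arm, opened the fingers and rose clear.
- **Last checks:** After release, the marks on the bar were within about 1–2 mm of the predicted home height at both ends. The one oddity was a moment of about 0.55 N·m at first floor contact. It came with the contact push, and the force had dropped to near zero before I released the bar. The jar and amber bottle stand where they were, and the robot is touching nothing.

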